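# Unstack the slide racks and close the specimen pot

## Task

Take the stack of histology ware apart from the top down, one thing at a time, leaving the rest of the stack where it stands: put the yellow pot in the yellow-edged tray, then the black slide rack in the black-edged tray, then the red slide rack in the red-edged tray, each upright and lying flat inside the tray's rim. Last of all fit the white lid onto the yellow pot, fully home and level. Do not push or tip the bottle or the beaker, and let go of everything.

Things in the scene. Friction and masses are not known exactly. Their poses are not given: they have to be found in the camera images.
- pot: Yellow round open plastic pot, 60 mm outside diameter, 42 mm high, wall 4 mm (mouth 52 mm), about 60 g. Starts mouth up on top of the black rack. Origin: centre of its underside; z up.
- rack_black: Black plastic microscope-slide rack, a rectangular block with a comb of narrow slots across its top (too narrow for a finger), 96 (x) x 62 (y) x 30 (z) mm, about 100 g. Origin: centre of its underside; x along its length, z up. Its four sides are plain and upright. Starts lying lengthwise on the red rack, middle of the stack, with the pot on it.
- rack_red: Red plastic microscope-slide rack, a rectangular block with a comb of narrow slots across its top (too narrow for a finger), 130 (x) x 62 (y) x 30 (z) mm, about 140 g. Origin: centre of its underside; x along its length, z up. Its four sides are plain and upright. Starts on the bench, at the bottom of the stack.
- lid: White round lid lying right way up on the bench, 40 g. From below: plug 44 mm across, 8 mm deep, goes loosely into the pot's mouth; disc 68 mm across, 5 mm thick, rests on the pot's rim; upright yellow grip fin 40 (x) x 12 (y) x 20 (z) mm. Total height 33 mm. Origin: centre of the plug's underside; x along the fin, z up. Home on the pot, its origin is 34 mm above the pot's.
- dock_yellow: Yellow-edged tray, the pot's place: fixed shallow rectangular tray with a white floor, its rim and a 20 mm band at each end yellow, 168 (x) x 98 (y) mm outside, inside floor 160 x 90 mm. Origin: centre of its underside, on the bench; the floor surface is 4 mm and the top of the rim 8 mm above the origin. x along its length, z up.
- dock_black: Black-edged tray, the black rack's place: fixed shallow rectangular tray with a white floor, its rim and a 20 mm band at each end black, 168 (x) x 98 (y) mm outside, inside floor 160 x 90 mm. Origin: centre of its underside, on the bench; the floor surface is 4 mm and the top of the rim 8 mm above the origin. x along its length, z up.
- dock_red: Red-edged tray, the red rack's place: fixed shallow rectangular tray with a white floor, its rim and a 20 mm band at each end red, 168 (x) x 98 (y) mm outside, inside floor 160 x 90 mm. Origin: centre of its underside, on the bench; the floor surface is 4 mm and the top of the rim 8 mm above the origin. x along its length, z up.
- bottle: Bystander: upright amber reagent bottle with black cap, 56 mm diameter, 125 mm high. Origin: centre of its underside.
- beaker: Bystander: blue open ceramic beaker, 64 mm diameter at the rim, 85 mm high. Origin: centre of its underside.
Things that resemble listed ones, but are neither listed nor needed, are in the scene too. There is more than one size of the pot; the job needs the smallest.

How it is judged:
On the way, in this order (a step that is already met when the one before it is completed fails the run):
1. the pot stands in the yellow-edged tray, let go, and the two racks have stayed within 30 mm of where they stood (x of pot in the frame of dock_yellow between -0.055 and 0.055 m and y of pot in the frame of dock_yellow between -0.02 and 0.02 m and z of pot in the frame of dock_yellow between 0.001 and 0.007 m and angle between pot's own z axis and vertical below 0.06 rad and linear speed of pot below 0.02 m/s and contact force between pot and the fingers below 0.1 N and distance of each of rack_black, rack_red from where it was at the start of the episode below 0.03 m), for 0.2 s.
2. the black rack lies in the black-edged tray, let go, and the red rack has stayed within 30 mm of where it stood (x of rack_black in the frame of dock_black between -0.04 and 0.04 m and y of rack_black in the frame of dock_black between -0.02 and 0.02 m and z of rack_black in the frame of dock_black between 0.001 and 0.007 m and angle between rack_black's own z axis and vertical below 0.06 rad and linear speed of rack_black below 0.02 m/s and contact force between rack_black and the fingers below 0.1 N and distance of rack_red from where it was at the start of the episode below 0.03 m), for 0.2 s.
3. the red rack lies in the red-edged tray, let go (x of rack_red in the frame of dock_red between -0.022 and 0.022 m and y of rack_red in the frame of dock_red between -0.02 and 0.02 m and z of rack_red in the frame of dock_red between 0.001 and 0.007 m and angle between rack_red's own z axis and vertical below 0.06 rad and linear speed of rack_red below 0.02 m/s and contact force between rack_red and the fingers below 0.1 N), for 0.2 s.
4. the lid is home on the pot, let go (horizontal distance between lid and pot below 0.007 m and z of lid in the frame of pot between 0.031 and 0.0365 m and angle between the z axis of lid and the z axis of pot, either way round below 0.06 rad and linear speed of lid below 0.02 m/s and contact force between lid and the fingers below 0.1 N), for 0.2 s.
At the end, for the whole second after the job is handed in: The pot, the black rack and the red rack each stand flat (within 0.06 rad) on the floor of the tray of their own colour, inside its rim; the lid is level on the pot, centred within 7 mm and seated (origin 31 to 36.5 mm above the pot's); all released and at rest (under 20 mm/s) (all of step 3 and all of step 4 and x of pot in the frame of dock_yellow between -0.055 and 0.055 m and y of pot in the frame of dock_yellow between -0.02 and 0.02 m and z of pot in the frame of dock_yellow between 0.001 and 0.007 m and angle between each of pot, rack_black's own z axis and vertical below 0.06 rad and linear speed of each of pot, rack_black below 0.02 m/s and contact force between each of pot, rack_black and the fingers below 0.1 N and x of rack_black in the frame of dock_black between -0.04 and 0.04 m and y of rack_black in the frame of dock_black between -0.02 and 0.02 m and z of rack_black in the frame of dock_black between 0.001 and 0.007 m); the robot touches nothing.
It fails at once if the bottle is pushed more than 30 mm or tipped over (distance of bottle from where it was at the start of the episode above 0.03 m or angle between bottle's own z axis and vertical above 0.4 rad).
It fails at once if the beaker is pushed more than 30 mm or tipped over (distance of beaker from where it was at the start of the episode above 0.03 m or angle between beaker's own z axis and vertical above 0.4 rad).
It also fails if it takes over 122 s, if anything falls off the work surface, if the arm or the gripper's body presses on something with over 40 N, if the wrist force passes 120 N, or if a joint passes its speed limit or range.

## Robot

A 7-joint arm with a two-finger parallel gripper is mounted at the origin on the work surface. World frame = base frame: x ahead of the robot, y to its left, z up, the work surface at z = 0. Lengths are in m, angles in rad, forces in N, time in s.
With the tool pointing down it reaches from about 0.425 to 1.025 m from the base axis. Payload 9.4 kg.
Tool frame: the origin (TCP) lies midway between the tips of the shut fingers; the grasp point (between the pads) lies 19 mm behind it; z points along the fingers, y is the line along which they close (so a half turn about z gives the same grasp; the last joint's range is limited). The gripper opens to 93 mm and grips with 3 to 60 N. Pads are 15 mm wide; open, the fingers measure 128 mm over their backs; the gripper's body (75 mm by 188 mm) begins 65 mm behind the grasp point.
Start: joints at [-1.18, 0.599, -0.003, 1.599, 0.002, 0.943, -0.08], TCP at [0.327, 0.647, 0.219] pointing down, gripper open.
Joint ranges: [-2.57, 2.57], [-0.35, 1.97], [-1.29, 1.29], [0.11, 2.56], [-1.05, 4.19], [0.11, 1.86], [-2.63, 2.63]. Speed limits (rad/s): [2.22, 2.22, 3.01, 3.01, 3.14, 3.14, 3.14].

## Interface

Orientations are given as a 3x3 rotation matrix whose columns are the frame's x, y, z axes.
In Python, from workcell import bot, cams, finder gives the robot as it stands.
- The arm moves only by the shell command python3 -m crank 'ROWS' [FORCE]. ROWS is JSON, a list of rows, each a list of 3 entries, a list of its own where there are three numbers: the shift along the tool's x, y, z in units of 40 mm (1.0 is 40 mm), then the turn, a rotation vector about the tool's x, y, z in rad, then the finger opening in mm, from 0 to 93. In form: [[[tx, ty, tz], [wx, wy, wz], gripper], ...]. A call has exactly 5 rows; each row is the pose to reach, as a shift and turn from the pose commanded when the call began, along the tool's axes at that moment; what a row does not reach only later rows make up. A row lasts 1/10 s, in which the tool goes at most 50 mm and 8.59 degrees, less where a joint would pass 70% of its speed; a pose out of reach is approached as far as the arm can. A call with a gripper value outside its range is refused whole. The fingers move at their own pace and stop on an object; FORCE is the grip in N (left out, the last holds). Time passes only in rows, so rows that repeat a pose let the fingers close, or fill a call up. It gives the time, the measured TCP pose, the force, the opening and the grip force at its end, in the units of the state.
- bot.get_obs(): the state, without advancing time (a new reading comes with each control period).
- cams.capture(name): name is "scene" or "top" or "wrist"; returns a dict with "frame" (480x640x3 uint8, red, green, blue), "range_z" (480x640 float32, m along the optical axis (not along the pixel's ray), 0 where there is no reading), "mtx" (3x3 intrinsics, pixels), "R" (3x3) and "t" (3): a world point X has camera coordinates R X + t; the wrist camera has in their place "mount" (4x4, takes a point from camera to tool coordinates, whose origin is the TCP and whose axes are the flange's). Camera axes: x right, y down, z forward; pixel columns grow to the right and rows downward; lengths in m; the calibration is good to about 2 mm. The wrist camera is an equidistant fisheye: a pixel r from the principal point sees the ray r / f radians off the axis. A picture is of the moment at which its call begins: read the wrist's pose just before it.
- bot.finish_job(): hands the job in; it is judged then, once.
Trained networks look in the newest picture that a camera, given by its name, has taken for a name from the list of things; names that differ only in an ending like _2 or _b are one class to them, and where a whole thing is asked for, a point or a joint stands for the part that bears it (a point fixed in the world has none). Each returns a list of dicts, best first, with "p" (0 to 1); they miss things now and then, are a little off and sometimes report something else, mostly with a low value. They report only what shows in the picture. A call takes as long as a camera call. They do not tell look-alikes from the thing itself.
- finder.outline_of(camera, name): "region" (480x640 bool, what is visible of it) and "box" ([left, top, width, height] as shares, 0 to 1, of the picture: columns of its width, rows of its height, round what is visible of it).
- finder.spot_point(camera, name): "position" ([column, row] as shares, 0 to 1, of the picture: columns of its width, rows of its height: a listed point, or the origin of a listed thing).
The state is a dict: "time": time; "joints": joint angles; "qvel": joint speeds; "tau": joint torques, N m; "position": TCP position; "eef_rot": TCP orientation; "wrist_force": force on the tool from outside, world axes, zero at the start; "wrist_torque": the same for the moment, N m; "width": finger opening in m; "finger_force": force on a finger pad.
Only numpy, scipy, OpenCV 4.12 (cv2) and the standard library are available. Lean on these libraries where they do the work, as an engineer would, in place of code of your own. Each camera call takes 0.05 s, during which the arm holds its last target. There are 200 camera calls.

## Working session

There is one attempt and no reset: what is moved stays moved. The work goes in short steps, Python scripts to look and compute and a shell command to move; the robot and the scene stay as the last step left them, time stands still between calls to the robot, and variables do not carry over. Pictures are saved under pics/ and viewed, at most 14 in all, crops included, and the job is handed in when it is done.

```bash
ls; mkdir -p pics; python3 - <<'E'
from workcell import bot,cams,finder
import cv2,numpy as np
o=bot.get_obs();print(o['position'],o['eef_rot'],o['time'])
for n in('scene','top'):
    c=cams.capture(n);cv2.imwrite(f'pics/{n}0.png',c['frame'][:,:,::-1])
    print(n,c['mtx'].tolist(),np.round(c['R'],3).tolist(),c['t'])
E
```

```text
pics
[0.32671208 0.64666347 0.21777247] [[-8.92602629e-01  4.50843929e-01 -5.45745079e-04]
 [ 4.50844232e-01  8.92601501e-01 -1.42773844e-03]
 [-1.56554331e-04 -1.52044911e-03 -9.99998832e-01]] 0.0
scene [[583.106211459587, 0.0, 310.61685327520036], [0.0, 583.106211459587, 240.98379176549733], [0.0, 0.0, 1.0]] [[0.454, 0.891, 0.005], [0.581, -0.292, -0.76], [-0.676, 0.347, -0.65]] [-0.23508268 -0.27580587  1.7029717 ]
top [[490.2886435283823, 0.0, 327.9262966300217], [0.0, 490.2886435283823, 236.60502784121553], [0.0, 0.0, 1.0]] [[0.018, -1.0, -0.025], [-0.982, -0.013, -0.188], [0.187, 0.028, -0.982]] [-0.0277626   0.60589458  1.11361701]
```

View pics/scene0.png

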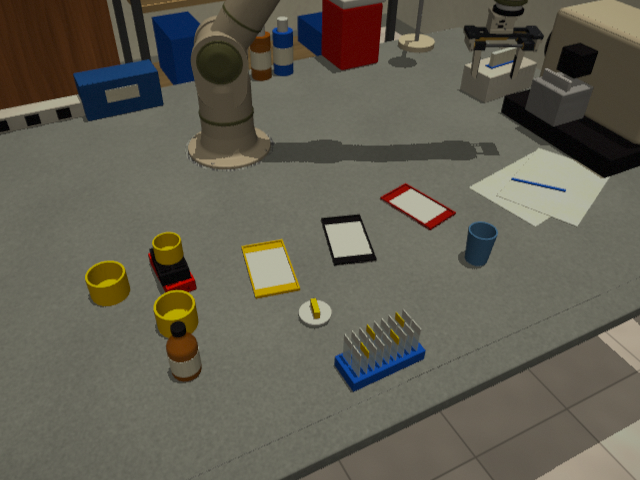

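View pics/top0.png

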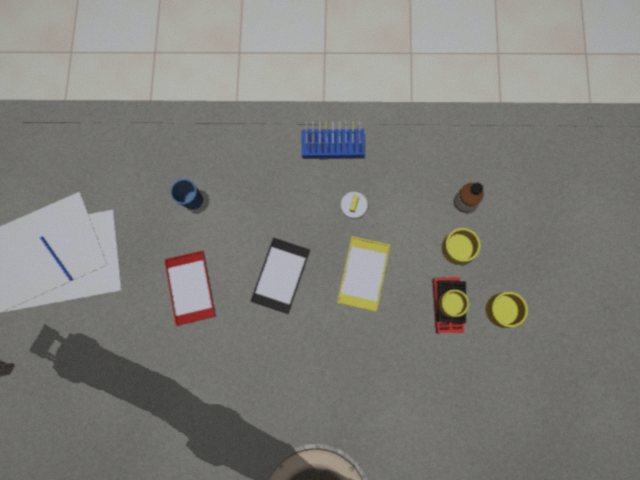

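The top view shows the stack at about (452,305), with the small pot on it at (454,303). Two larger decoy pots are at (462,246) and (508,310). Trays: yellow (364,273), black (281,275), red (190,288). The lid is at (354,205), the bottle at (470,195) and the beaker at (186,193).

```bash
cat > h.py <<'E'
from workcell import bot,cams,finder
import cv2,numpy as np
def cloud(c):
    z=c['range_z'];v,u=np.mgrid[:480,:640];K=c['mtx']
    P=np.stack([(u-K[0,2])/K[0,0]*z,(v-K[1,2])/K[1,1]*z,z],-1)
    W=(P-c['t'])@c['R']; W[z<=0]=np.nan
    return W
def rect(xy):
    (cx,cy),(w,h),a=cv2.minAreaRect(xy.astype(np.float32)*1000)
    if w<h: w,h,a=h,w,a+90
    return np.round([cx,cy,w,h,(a+90)%180-90],1)   # a: long axis angle deg from world x
E
python3 - <<'E'
from h import *
for cam in('top','scene'):
    c=cams.capture(cam);W=cloud(c)
    for n in['pot','rack_black','rack_red','lid','dock_yellow','dock_black','dock_red','bottle','beaker']:
        for d in finder.outline_of(cam,n)[:3]:
            if d['p']<.3: continue
            m=d['region']; p=W[m];p=p[~np.isnan(p[:,0])]
            zt=np.percentile(p[:,2],95); q=p[p[:,2]>zt-.006]
            print(cam,n,round(d['p'],2),'px',np.round(np.array(d['box'])*[640,480,640,480]).astype(int),'ztop',round(zt*1000),'all',rect(p[:,:2]),'top',rect(q[:,:2]))
E
```

```text
top pot 0.83 px [436 291  35  27] ztop 103 all [ 459.8 -308.9   77.9   59.2  -35.1] top [ 452.5 -303.4   58.1   58.    72.6]
top pot 0.66 px [440 229  41  37] ztop 58 all [ 595.8 -334.    88.9   81.3   18.5] top [ 592.  -335.7   80.    79.4   25.9]
top pot 0.56 px [483 291  44  35] ztop 58 all [ 443.3 -449.4  104.8   78.3  -87.4] top [ 442.5 -437.9   80.7   77.7  -89.7]
top rack_black 0.83 px [435 280  33  43] ztop 64 all [ 462.6 -315.1  104.8   79.7   -2.7] top [ 458.7 -306.2   95.7   62.9   -1.7]
top rack_red 0.8 px [432 274  31  58] ztop 44 all [ 453.9 -304.3  133.6   63.8    2.4] top [ 462.1 -281.3   99.7   27.9  -14.3]
top lid 0.7 px [342 189  24  29] ztop 34 all [697.4 -79.4  66.1  64.3 -27.5] top [698.5 -79.   40.5  11.9 -14.8]
top dock_yellow 0.67 px [337 238  51  70] ztop 9 all [ 527.2 -105.6  170.3   99.8  -11.4] top [ 526.6 -105.1  168.6   98.3  -11.8]
top dock_black 0.94 px [252 239  58  71] ztop 9 all [519.2 101.4 173.8 102.2 -18.3] top [518.8  99.3 171.2 101.6 -16.7]
top dock_red 0.88 px [165 251  50  73] ztop 9 all [485.1 325.2 171.3 102.3  13.3] top [484.5 324.  169.6
[... 1074 characters left out ...]
[ 523.2 -105.8  183.9  103.7  -12.2] top [ 526.3 -108.1  176.    99.3  -11.7]
scene dock_black 0.92 px [320 211  57  51] ztop 10 all [515.2 100.2 184.8 103.8 -17.7] top [519.7  97.1 174.8  99.9 -17.2]
scene dock_red 0.91 px [379 184  76  47] ztop 11 all [483.9 325.3 172.9 116.2  13.5] top [485.2 320.  172.9 105.3  13.5]
scene bottle 0.74 px [165 322  39  56] ztop 126 all [ 717.4 -352.8   69.9   47.7  -73.3] top [ 713.8 -360.8   24.5   23.3  -51.4]
scene bottle 0.67 px [151 233  30  31] ztop 104 all [ 453.8 -307.7   63.5   57.9   -7.8] top [ 453.9 -306.8   59.4   58.6   57.3]
scene beaker 0.97 px [464 221  32  40] ztop 86 all [692.2 345.7 119.1  64.9 -47. ] top [707.9 327.6  67.6  63.3 -39.2]
```

```bash
cat >> h.py <<'E'
from scipy.spatial.transform import Rotation as Ro
def Rt(yaw):  # tool y along yaw (deg), z down
    a=np.radians(yaw);y=np.array([np.cos(a),np.sin(a),0]);z=np.array([0,0,-1.]);return np.stack([np.cross(y,z),y,z],1)
def plan(*wps):  # wps (x,y,z mm, yaw): prints rows entries, each from the previous pose
    o=bot.get_obs();p=np.array(o['position'])*1000;R=np.array(o['eef_rot'])
    print('at',np.round(p,1),'t',round(o['time'],2),'yaw',round(np.degrees(np.arctan2(R[1,1],R[0,1])),1),'w',round(o['width']*1000,1))
    for w in wps:
        T=Rt(w[3]);q=np.array(w[:3],float)
        print(w,np.round(R.T@(q-p)/40,2).tolist(),np.round(Ro.from_matrix(R.T@T).as_rotvec(),3).tolist())
        p,R=q,T
def see(): # refined positions
    pass
E
python3 -c "
from h import *
plan((480,430,220,88),(540,200,220,88),(540,-30,220,88),(470,-230,180,88),(453,-305,130,88),(453,-305,73,88))"
```

```text
at [327.  647.1 218.6] t 1.1 yaw 63.2 w 92.9
(480, 430, 220, 88) [-5.86, -3.12, -0.03] [-0.0, 0.0, -0.433]
(540, 200, 220, 88) [-1.7, -5.69, 0.0] [0.0, 0.0, 0.0]
(540, -30, 220, 88) [-0.2, -5.75, 0.0] [0.0, 0.0, 0.0]
(470, -230, 180, 88) [1.57, -5.06, 1.0] [0.0, 0.0, 0.0]
(453, -305, 130, 88) [0.36, -1.89, 1.25] [0.0, 0.0, 0.0]
(453, -305, 73, 88) [0.0, 0.0, 1.42] [0.0, 0.0, 0.0]
```

```bash
python3 -m crank '[[[-5.5,-3,0],[0,0,-0.433],93],[[-5.5,-3,0],[0,0,-0.433],93],[[-5.5,-3,0],[0,0,-0.433],93],[[-5.5,-3,0],[0,0,-0.433],93],[[-5.5,-3,0],[0,0,-0.433],93]]' 20
python3 -m crank '[[[-1.7,-5.7,0],[0,0,0],93],[[-1.7,-5.7,0],[0,0,0],93],[[-1.7,-5.7,0],[0,0,0],93],[[-1.7,-5.7,0],[0,0,0],93],[[-1.7,-5.7,0],[0,0,0],93]]'
python3 -m crank '[[[-0.2,-5.7,0],[0,0,0],93],[[-0.2,-5.7,0],[0,0,0],93],[[-0.2,-5.7,0],[0,0,0],93],[[-0.2,-5.7,0],[0,0,0],93],[[-0.2,-5.7,0],[0,0,0],93]]'
python3 -c "
from h import *
plan((470,-200,180,88),(453,-305,130,88),(453,-305,73,88))"
```

```text
time: 1.6
position: [0.4699, 0.4395, 0.2188]
eef_rot: [[-0.999, 0.035, 0.0], [0.035, 0.999, 0.0], [-0.0, 0.0, -1.0]]
wrist_force: [0.1, -0.2, 0.2]
width: 0.0929
finger_force: 0.0
time: 2.1
position: [0.5295, 0.2076, 0.2189]
eef_rot: [[-0.999, 0.037, 0.001], [0.037, 0.999, -0.001], [-0.001, -0.001, -1.0]]
wrist_force: [1.1, -0.1, 0.2]
width: 0.0932
finger_force: 0.0
time: 2.6
position: [0.5285, -0.0215, 0.2189]
eef_rot: [[-0.999, 0.039, 0.0], [0.039, 0.999, -0.001], [-0.0, -0.001, -1.0]]
wrist_force: [0.3, -0.4, 0.6]
width: 0.0926
finger_force: 0.0
at [528.5 -21.5 218.9] t 2.6 yaw 87.8 w 92.6
(470, -200, 180, 88) [1.29, -4.51, 0.98] [-0.001, 0.0, -0.004]
(453, -305, 130, 88) [0.33, -2.64, 1.25] [0.0, 0.0, 0.0]
(453, -305, 73, 88) [0.0, 0.0, 1.42] [0.0, 0.0, 0.0]
```

```bash
python3 -m crank '[[[1.3,-4.5,1],[0,0,0],93],[[1.3,-4.5,1],[0,0,0],93],[[1.3,-4.5,1],[0,0,0],93],[[1.3,-4.5,1],[0,0,0],93],[[1.3,-4.5,1],[0,0,0],93]]'
python3 -m crank '[[[0.33,-2.64,1],[0,0,0],93],[[0.33,-2.64,1],[0,0,0],93],[[0.33,-2.64,1],[0,0,0],93],[[0.33,-2.64,1],[0,0,0],93],[[0.33,-2.64,1],[0,0,0],93]]'
python3 - <<'E'
from h import *
c=cams.capture('wrist')
cv2.imwrite('pics/w1.png',c['frame'][:,:,::-1]);plan((453,-305,73,88))
c=cams.capture('scene');W=cloud(c)
d=finder.outline_of('scene','pot')[0];p=W[d['region']];p=p[(p[:,2]>.095)&(p[:,2]<.11)];print(d['p'],rect(p[:,:2]))
E
```

```text
time: 3.1
position: [0.4678, -0.2007, 0.1778]
eef_rot: [[-0.999, 0.043, -0.002], [0.043, 0.999, -0.002], [0.002, -0.002, -1.0]]
wrist_force: [0.7, 0.1, -0.7]
width: 0.093
finger_force: 0.0
time: 3.6
position: [0.4544, -0.2989, 0.1389]
eef_rot: [[-0.999, 0.034, 0.0], [0.034, 0.999, 0.001], [-0.0, 0.001, -1.0]]
wrist_force: [0.4, 0.8, 0.1]
width: 0.0929
finger_force: 0.0
at [ 454.7 -298.4  139.1] t 3.65 yaw 88.1 w 93.4
(453, -305, 73, 88) [0.04, -0.17, 1.65] [0.001, 0.001, 0.002]
0.87 [0. 0. 0. 0. 0.]
```

View pics/w1.png

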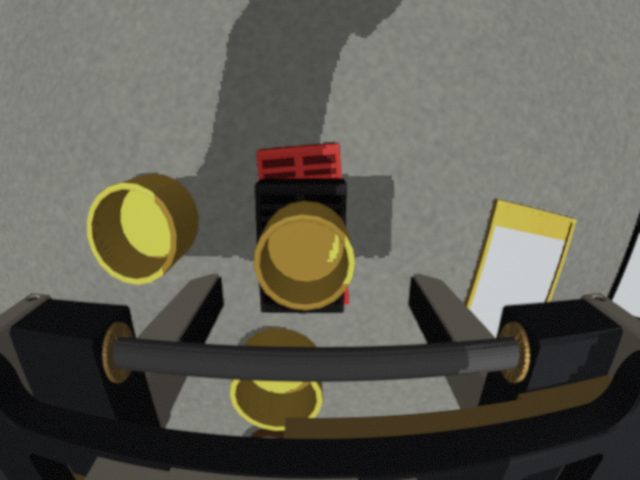

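The wrist view shows the pot (centre about (304,255)) between the open fingers, whose midline is near column 317. The pot is slightly toward -y, as measured.

```bash
python3 -m crank '[[[0,0,0],[0,0,0],93],[[0,0,0.2],[0,0,0],93],[[0,0,0.3],[0,0,0],93],[[0,0,0.3],[0,0,0],93],[[0,0,0.3],[0,0,0],93]]'
python3 -c "
from h import *
plan((453,-305,73,88))"
```

```text
time: 4.25
position: [0.4537, -0.3001, 0.1264]
eef_rot: [[-0.999, 0.035, -0.001], [0.035, 0.999, 0.0], [0.001, 0.0, -1.0]]
wrist_force: [-0.5, -0.8, 0.3]
width: 0.093
finger_force: 0.0
at [ 453.7 -300.1  126.4] t 4.25 yaw 88.0 w 93.0
(453, -305, 73, 88) [0.01, -0.12, 1.33] [0.0, -0.001, 0.0]
```

```bash
python3 -m crank '[[[0,-0.12,0.3],[0,0,0],93],[[0,-0.12,0.7],[0,0,0],93],[[0,-0.12,1.1],[0,0,0],93],[[0,-0.12,1.33],[0,0,0],93],[[0,-0.12,1.33],[0,0,0],93]]'
python3 -m crank '[[[0,0,0],[0,0,0],55],[[0,0,0],[0,0,0],55],[[0,0,0],[0,0,0],55],[[0,0,0],[0,0,0],55],[[0,0,0],[0,0,0],55]]' 15
python3 -c "
from h import *
plan((453,-305,160,88),(526,-107,120,88),(526,-107,30,88),(526,-107,18,88))"
```

```text
time: 4.75
position: [0.453, -0.3049, 0.072]
eef_rot: [[-0.999, 0.035, -0.002], [0.035, 0.999, 0.001], [0.002, 0.001, -1.0]]
wrist_force: [0.8, 0.7, -0.1]
width: 0.0929
finger_force: 0.0
time: 5.25
position: [0.4539, -0.3052, 0.0739]
eef_rot: [[-0.999, 0.035, 0.001], [0.035, 0.999, -0.0], [-0.001, -0.0, -1.0]]
wrist_force: [-0.5, -0.9, 2.5]
width: 0.0606
finger_force: 15.0
at [ 453.9 -305.2   73.9] t 5.25 yaw 88.0 w 60.6
(453, -305, 160, 88) [0.02, 0.0, -2.15] [-0.0, 0.001, 0.0]
(526, -107, 120, 88) [-1.65, 5.01, 1.0] [0.0, 0.0, 0.0]
(526, -107, 30, 88) [0.0, 0.0, 2.25] [0.0, 0.0, 0.0]
(526, -107, 18, 88) [0.0, 0.0, 0.3] [0.0, 0.0, 0.0]
```

```bash
python3 -m crank '[[[0,0,-0.3],[0,0,0],50],[[0,0,-0.8],[0,0,0],50],[[0,0,-1.4],[0,0,0],50],[[0,0,-1.9],[0,0,0],50],[[0,0,-2.15],[0,0,0],50]]'
python3 -m crank '[[[-0.3,1,0],[0,0,0],50],[[-0.7,2,0.2],[0,0,0],50],[[-1.0,3,0.5],[0,0,0],50],[[-1.4,4.2,0.8],[0,0,0],50],[[-1.65,5,1],[0,0,0],50]]'
python3 -c "
from h import *
plan((526,-107,40,88),(526,-107,19,88))"
```

```text
time: 5.75
position: [0.4542, -0.3053, 0.1618]
eef_rot: [[-0.999, 0.035, 0.002], [0.035, 0.999, -0.001], [-0.002, -0.001, -1.0]]
wrist_force: [1.3, -0.2, -0.2]
width: 0.0606
finger_force: 15.0
time: 6.25
position: [0.5272, -0.1044, 0.119]
eef_rot: [[-0.999, 0.033, 0.0], [0.033, 0.999, 0.001], [-0.0, 0.001, -1.0]]
wrist_force: [0.4, 1.4, -0.3]
width: 0.0608
finger_force: 15.0
at [ 527.2 -104.4  119. ] t 6.25 yaw 88.1 w 60.8
(526, -107, 40, 88) [0.03, -0.07, 1.97] [0.001, 0.0, 0.002]
(526, -107, 19, 88) [0.0, 0.0, 0.52] [0.0, 0.0, 0.0]
```

```bash
python3 -m crank '[[[0,-0.07,0.6],[0,0,0],50],[[0,-0.07,1.2],[0,0,0],50],[[0,-0.07,1.7],[0,0,0],50],[[0,-0.07,1.97],[0,0,0],50],[[0,-0.07,1.97],[0,0,0],50]]'
python3 -m crank '[[[0,0,0.1],[0,0,0],50],[[0,0,0.25],[0,0,0],50],[[0,0,0.4],[0,0,0],50],[[0,0,0.5],[0,0,0],50],[[0,0,0.5],[0,0,0],50]]'
python3 -c "
from h import *
plan((526,-107,17.5,88))"
```

```text
time: 6.75
position: [0.5257, -0.1101, 0.0395]
eef_rot: [[-0.999, 0.035, -0.002], [0.035, 0.999, 0.0], [0.002, 0.0, -1.0]]
wrist_force: [0.1, -0.2, -0.6]
width: 0.0605
finger_force: 15.0
time: 7.25
position: [0.5263, -0.1102, 0.0202]
eef_rot: [[-0.999, 0.035, -0.001], [0.035, 0.999, 0.0], [0.001, 0.0, -1.0]]
wrist_force: [1.0, -0.1, -1.0]
width: 0.0607
finger_force: 15.0
at [ 526.3 -110.2   20.2] t 7.25 yaw 88.0 w 60.7
(526, -107, 17.5, 88) [0.01, 0.08, 0.07] [0.0, -0.001, 0.0]
```

```bash
python3 -m crank '[[[0,0.05,0],[0,0,0],50],[[0,0.08,0.03],[0,0,0],50],[[0,0.08,0.05],[0,0,0],50],[[0,0.08,0.05],[0,0,0],93],[[0,0.08,0.05],[0,0,0],93]]'
python3 -m crank '[[[0,0,0],[0,0,0],93],[[0,0,0],[0,0,0],93],[[0,0,0],[0,0,0],93],[[0,0,-1],[0,0,0],93],[[0,0,-2.1],[0,0,0],93]]'
python3 -m crank '[[[0,0,-1],[0,0,0],93],[[0,0,-1],[0,0,0],93],[[0,0,-1],[0,0,0],93],[[0,0,-1],[0,0,0],93],[[0,0,-1],[0,0,0],93]]'
python3 - <<'E'
from h import *
for cam in('top','scene'):
    c=cams.capture(cam);W=cloud(c)
    for n,lo,hi in(('pot',.04,.05),('rack_black',.055,.068),('rack_red',.02,.04)):
        for d in finder.outline_of(cam,n)[:3]:
            p=W[d['region']];p=p[(p[:,2]>lo)&(p[:,2]<hi)]
            if len(p)>9: print(cam,n,round(d['p'],2),rect(p[:,:2]),np.round(np.median(p[:,2]),3))
    if cam=='top':cv2.imwrite('pics/t2.png',c['frame'][200:360,310:550,::-1].repeat(3,0).repeat(3,1))
plan((460,-307,120,88),(460,-307,41,88))
E
```

```text
time: 7.75
position: [0.5267, -0.1071, 0.0187]
eef_rot: [[-0.999, 0.035, 0.0], [0.035, 0.999, -0.0], [-0.0, -0.0, -1.0]]
wrist_force: [0.8, 0.7, 0.7]
width: 0.0725
finger_force: 0.0
time: 8.25
position: [0.5255, -0.1068, 0.1022]
eef_rot: [[-0.999, 0.035, -0.004], [0.035, 0.999, 0.0], [0.004, 0.0, -1.0]]
wrist_force: [-0.2, -0.7, 0.9]
width: 0.0925
finger_force: 0.0
time: 8.75
position: [0.5258, -0.1069, 0.1413]
eef_rot: [[-0.999, 0.035, -0.002], [0.035, 0.999, 0.0], [0.002, 0.0, -1.0]]
wrist_force: [-0.1, 0.3, -0.9]
width: 0.0928
finger_force: 0.0
top pot 0.78 [ 441.2 -436.4   76.6   72.4  -83.1] 0.044
top pot 0.78 [ 592.7 -332.8   76.7   74.5  -46.4] 0.045
top rack_black 0.58 [ 458.8 -307.1   96.    62.7   -1.6] 0.059
top rack_red 0.72 [ 451.9 -303.9  130.7   64.1    3.4] 0.029
scene pot 0.88 [ 594.2 -342.4   81.1   75.5    0.9] 0.045
scene pot 0.74 [ 445.7 -443.5   81.2   77.5   23.8] 0.045
scene pot 0.69 [ 526.7 -109.1   61.5   57.8  -34.9] 0.046
scene rack_black 0.65 [ 460.7 -311.8  104.7   61.3   -1.4] 0.061
scene rack_red 0.86 [ 458.  -308.9  126.2   63.4    2.3] 0.03
at [ 526.6 -107.   142.4] t 9.15 yaw 88.0 w 92.9
(460, -307, 120, 88) [1.49, -5.05, 0.56] [0.0, -0.0, 0.0]
(460, -307, 41, 88) [0.0, 0.0, 1.98] [0.0, 0.0, 0.0]
```

View pics/t2.png

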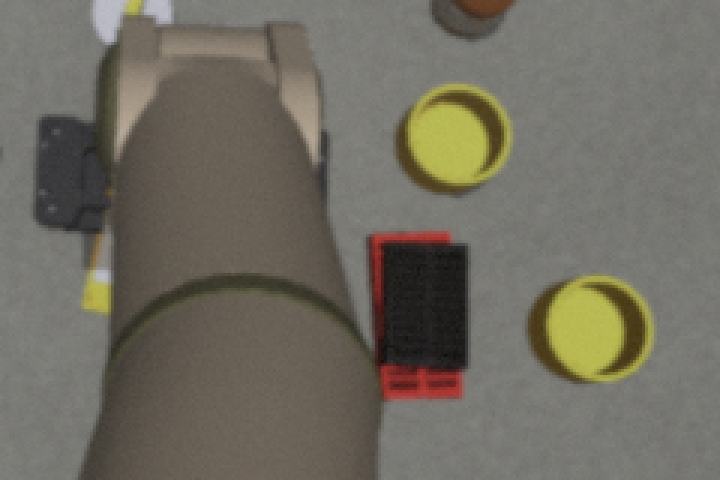

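The stack is undisturbed: the black rack is square on the red one, crop centre about (425,305). The pot reads (526.7,-109) mm, inside the yellow tray.

```bash
python3 -m crank '[[[0.3,-1,0],[0,0,0],93],[[0.6,-2.2,0],[0,0,0],93],[[1,-3.4,0.2],[0,0,0],93],[[1.3,-4.6,0.4],[0,0,0.006],93],[[1.49,-5.08,0.56],[0,0,0.006],93]]'
python3 -m crank '[[[0,0,0],[0,0,0],93],[[0,0,0.3],[0,0,0],93],[[0,0,0.6],[0,0,0],93],[[0,0,0.6],[0,0,0],93],[[0,0,0.6],[0,0,0],93]]'
python3 -c "
from h import *
plan((459.5,-308,41,88.4))"
```

```text
time: 9.65
position: [0.458, -0.3129, 0.12]
eef_rot: [[-0.999, 0.046, -0.0], [0.046, 0.999, -0.002], [0.0, -0.002, -1.0]]
wrist_force: [-0.1, 0.5, 0.3]
width: 0.093
finger_force: 0.0
time: 10.15
position: [0.4604, -0.3067, 0.0957]
eef_rot: [[-0.999, 0.039, -0.001], [0.039, 0.999, 0.001], [0.001, 0.001, -1.0]]
wrist_force: [-0.2, 0.6, -0.5]
width: 0.0931
finger_force: 0.0
at [ 460.4 -306.7   95.7] t 10.15 yaw 87.8 w 93.1
(459.5, -308, 41, 88.4) [0.02, -0.04, 1.37] [0.001, -0.001, -0.011]
```

```bash
python3 -m crank '[[[0,-0.04,0.4],[0,0,-0.011],93],[[0.02,-0.04,0.8],[0,0,-0.011],93],[[0.02,-0.04,1.2],[0,0,-0.011],93],[[0.02,-0.04,1.37],[0,0,-0.011],93],[[0.02,-0.04,1.37],[0,0,-0.011],93]]'
python3 -m crank '[[[0,0,0],[0,0,0],55],[[0,0,0],[0,0,0],55],[[0,0,0],[0,0,0],55],[[0,0,0],[0,0,0],55],[[0,0,0],[0,0,0],55]]' 25
python3 -c "
from h import *
plan((459.5,-308,140,88.4),(500,-140,150,85),(519,99,120,73),(519,99,30,73))"
```

```text
time: 10.65
position: [0.4591, -0.309, 0.041]
eef_rot: [[-1.0, 0.029, -0.001], [0.029, 1.0, 0.001], [0.001, 0.001, -1.0]]
wrist_force: [0.7, 0.9, 0.1]
width: 0.093
finger_force: 0.0
time: 11.15
position: [0.4593, -0.3097, 0.0418]
eef_rot: [[-1.0, 0.03, 0.001], [0.03, 1.0, -0.0], [-0.001, -0.0, -1.0]]
wrist_force: [0.2, -0.5, 3.0]
width: 0.0618
finger_force: 25.0
at [ 459.3 -309.7   41.8] t 11.15 yaw 88.3 w 61.8
(459.5, -308, 140, 88.4) [-0.01, 0.04, -2.45] [-0.0, 0.001, -0.002]
(500, -140, 150, 85) [-0.89, 4.23, -0.25] [0.0, 0.0, 0.059]
(519, 99, 120, 73) [0.05, 5.99, 0.75] [0.0, 0.0, 0.209]
(519, 99, 30, 73) [0.0, 0.0, 2.25] [0.0, 0.0, 0.0]
```

```bash
python3 -m crank '[[[0,0,-0.2],[0,0,0],50],[[0,0,-0.7],[0,0,0],50],[[0,0,-1.3],[0,0,0],50],[[0,0,-1.9],[0,0,0],50],[[0,0,-2.45],[0,0,0],50]]'
python3 -m crank '[[[-0.2,0.8,0],[0,0,0],50],[[-0.4,1.7,0],[0,0,0.02],50],[[-0.6,2.7,0],[0,0,0.04],50],[[-0.8,3.6,0],[0,0,0.05],50],[[-0.9,4.23,0],[0,0,0.06],50]]'
python3 -m crank '[[[0,1,0],[0,0,0.04],50],[[0,2,0],[0,0,0.08],50],[[0,3,0],[0,0,0.12],50],[[0,4,0],[0,0,0.17],50],[[0,5,0.4],[0,0,0.21],50]]'
python3 -c "
from h import *
plan((519,99,100,73),(519,99,40,73),(519,99,17,73))"
```

```text
time: 11.65
position: [0.459, -0.3096, 0.141]
eef_rot: [[-1.0, 0.03, 0.0], [0.03, 1.0, -0.0], [-0.0, -0.0, -1.0]]
wrist_force: [-0.7, -0.3, -0.7]
width: 0.0617
finger_force: 25.0
time: 12.15
position: [0.5007, -0.1389, 0.14]
eef_rot: [[-0.996, 0.088, 0.001], [0.088, 0.996, 0.001], [-0.001, 0.001, -1.0]]
wrist_force: [-0.0, 0.7, -1.3]
width: 0.0622
finger_force: 25.0
time: 12.65
position: [0.5191, 0.0593, 0.1252]
eef_rot: [[-0.955, 0.298, 0.003], [0.298, 0.955, 0.001], [-0.003, 0.002, -1.0]]
wrist_force: [0.7, 0.1, -1.3]
width: 0.0616
finger_force: 25.0
at [519.1  59.3 125.2] t 12.65 yaw 72.7 w 61.6
(519, 99, 100, 73) [0.3, 0.94, 0.63] [0.002, 0.003, -0.005]
(519, 99, 40, 73) [0.0, 0.0, 1.5] [0.0, 0.0, 0.0]
(519, 99, 17, 73) [0.0, 0.0, 0.57] [0.0, 0.0, 0.0]
```

```bash
python3 -m crank '[[[0.1,0.3,0.1],[0,0,0],50],[[0.2,0.6,0.3],[0,0,0],50],[[0.3,0.94,0.6],[0,0,0],50],[[0.3,0.94,0.6],[0,0,0],50],[[0.3,0.94,0.6],[0,0,0],50]]'
python3 -m crank '[[[0,0,0.4],[0,0,0],50],[[0,0,0.8],[0,0,0],50],[[0,0,1.2],[0,0,0],50],[[0,0,1.5],[0,0,0],50],[[0,0,1.5],[0,0,0],50]]'
python3 -c "
from h import *
plan((519,99,17,73))"
```

```text
time: 13.15
position: [0.5175, 0.0961, 0.0991]
eef_rot: [[-0.955, 0.296, -0.001], [0.296, 0.955, -0.001], [0.001, -0.001, -1.0]]
wrist_force: [-0.0, -0.5, -0.7]
width: 0.0618
finger_force: 25.0
time: 13.65
position: [0.5172, 0.0959, 0.0384]
eef_rot: [[-0.955, 0.297, -0.002], [0.297, 0.955, -0.001], [0.001, -0.001, -1.0]]
wrist_force: [0.2, 0.9, -0.4]
width: 0.0619
finger_force: 25.0
at [517.2  95.9  38.4] t 13.65 yaw 72.7 w 61.9
(519, 99, 17, 73) [-0.02, 0.09, 0.54] [-0.001, -0.001, -0.004]
```

```bash
python3 -m crank '[[[-0.02,0.09,0.15],[0,0,0],50],[[-0.02,0.09,0.3],[0,0,0],50],[[-0.02,0.09,0.45],[0,0,0],50],[[-0.02,0.09,0.55],[0,0,0],50],[[-0.02,0.09,0.55],[0,0,0],50]]'
python3 -m crank '[[[0,0,0],[0,0,0],50],[[0,0,0],[0,0,0],93],[[0,0,0],[0,0,0],93],[[0,0,0],[0,0,0],93],[[0,0,0],[0,0,0],93]]'
python3 -m crank '[[[0,0,0],[0,0,0],93],[[0,0,-0.7],[0,0,0],93],[[0,0,-1.5],[0,0,0],93],[[0,0,-2.3],[0,0,0],93],[[0,0,-3],[0,0,0],93]]'
python3 - <<'E'
from h import *
for cam in('top','scene'):
    c=cams.capture(cam);W=cloud(c)
    for n,lo,hi in(('rack_black',.025,.042),('rack_red',.023,.037)):
        for d in finder.outline_of(cam,n)[:2]:
            p=W[d['region']];p=p[(p[:,2]>lo)&(p[:,2]<hi)]
            if len(p)>9: print(cam,n,round(d['p'],2),rect(p[:,:2]),np.round(np.median(p[:,2]),3))
    if cam=='scene':cv2.imwrite('pics/s3.png',c['frame'][150:350,130:430,::-1].repeat(2,0).repeat(2,1))
plan((500,-140,120,85),(454,-306,90,92.6),(454,-306,11,92.6))
E
```

```text
time: 14.15
position: [0.5192, 0.1002, 0.0169]
eef_rot: [[-0.955, 0.295, -0.001], [0.295, 0.955, -0.0], [0.001, -0.0, -1.0]]
wrist_force: [0.3, 0.4, -0.7]
width: 0.0617
finger_force: 25.0
time: 14.65
position: [0.5197, 0.1003, 0.0176]
eef_rot: [[-0.955, 0.295, 0.0], [0.295, 0.955, 0.0], [-0.0, 0.0, -1.0]]
wrist_force: [0.7, 0.6, 1.2]
width: 0.0891
finger_force: 0.0
time: 15.15
position: [0.5195, 0.1003, 0.139]
eef_rot: [[-0.955, 0.295, 0.0], [0.295, 0.955, 0.0], [-0.0, 0.0, -1.0]]
wrist_force: [-0.1, 0.1, -0.8]
width: 0.0933
finger_force: 0.0
top rack_black 0.62 [483.7 103.9  45.   25.9  73.4] 0.033
top rack_red 0.79 [ 452.2 -304.9  130.1   62.8    2.4] 0.028
scene rack_black 0.97 [519.4  96.5 103.2  61.9 -17.2] 0.034
scene rack_red 0.79 [ 453.  -309.   140.2   63.3    2.2] 0.031
at [519.  100.2 136.6] t 15.45 yaw 72.8 w 92.8
(500, -140, 120, 85) [-1.32, -5.88, 0.42] [-0.001, -0.001, -0.212]
(454, -306, 90, 92.6) [0.78, -4.23, 0.75] [0.0, 0.0, -0.133]
(454, -306, 11, 92.6) [0.0, 0.0, 1.98] [0.0, 0.0, 0.0]
```

View pics/s3.png

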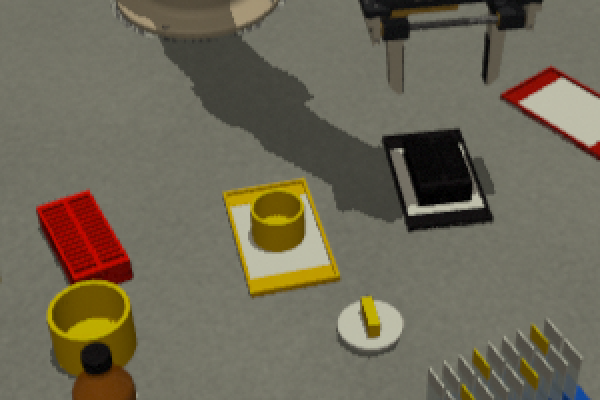

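The black rack lies flat in its tray (crop (437,165)) and the pot is in the yellow tray (278,220). The red rack stands alone at (85,237).

```bash
python3 -m crank '[[[-0.26,-1.18,0],[0,0,-0.04],93],[[-0.53,-2.36,0.1],[0,0,-0.08],93],[[-0.8,-3.5,0.2],[0,0,-0.13],93],[[-1.06,-4.7,0.4],[0,0,-0.17],93],[[-1.32,-5.88,0.42],[0,0,-0.21],93]]'
python3 -m crank '[[[0.2,-0.9,0],[0,0,-0.03],93],[[0.4,-2,0],[0,0,-0.08],93],[[0.6,-3,0.2],[0,0,-0.13],93],[[0.78,-4.23,0.5],[0,0,-0.133],93],[[0.78,-4.23,0.75],[0,0,-0.133],93]]'
python3 -m crank '[[[0,0,0],[0,0,0],93],[[0,0,0],[0,0,0],93],[[0,0,0.2],[0,0,0],93],[[0,0,0.4],[0,0,0],93],[[0,0,0.4],[0,0,0],93]]'
python3 -c "
from h import *
plan((453,-306,11,92.3))"
```

```text
time: 15.95
position: [0.4991, -0.1415, 0.1186]
eef_rot: [[-0.996, 0.087, -0.003], [0.087, 0.996, 0.001], [0.003, 0.001, -1.0]]
wrist_force: [0.7, -0.5, -0.0]
width: 0.0928
finger_force: 0.0
time: 16.45
position: [0.4508, -0.3125, 0.0888]
eef_rot: [[-0.999, -0.034, -0.002], [-0.034, 0.999, -0.002], [0.002, -0.002, -1.0]]
wrist_force: [-0.5, 0.1, 0.2]
width: 0.093
finger_force: 0.0
time: 16.95
position: [0.4543, -0.3044, 0.0737]
eef_rot: [[-0.999, -0.045, -0.001], [-0.045, 0.999, 0.001], [0.001, 0.001, -1.0]]
wrist_force: [0.1, -0.1, -0.4]
width: 0.0931
finger_force: 0.0
at [ 454.3 -304.4   73.7] t 16.95 yaw 92.6 w 93.1
(453, -306, 11, 92.3) [0.03, -0.04, 1.57] [0.001, -0.001, 0.005]
```

```bash
python3 -m crank '[[[0.03,-0.04,0.4],[0,0,0],93],[[0.03,-0.04,0.8],[0,0,0],93],[[0.03,-0.04,1.2],[0,0,0],93],[[0.03,-0.04,1.45],[0,0,0.005],93],[[0.03,-0.04,1.57],[0,0,0.005],93]]'
python3 -m crank '[[[0,0,0],[0,0,0],55],[[0,0,0],[0,0,0],55],[[0,0,0],[0,0,0],55],[[0,0,0],[0,0,0],55],[[0,0,0],[0,0,0],55]]' 25
python3 -c "
from h import *
plan((453,-306,120,92.3),(510,-140,140,92),(530,70,140,93),(500,250,130,103),(485,323,80,103.6))"
```

```text
time: 17.45
position: [0.4531, -0.3069, 0.0111]
eef_rot: [[-0.999, -0.039, -0.001], [-0.039, 0.999, 0.0], [0.001, 0.001, -1.0]]
wrist_force: [0.2, 0.2, 0.2]
width: 0.0928
finger_force: 0.0
time: 17.95
position: [0.4534, -0.3076, 0.0123]
eef_rot: [[-0.999, -0.038, 0.001], [-0.038, 0.999, -0.0], [-0.001, -0.0, -1.0]]
wrist_force: [0.7, 0.2, 2.7]
width: 0.0615
finger_force: 25.0
at [ 453.4 -307.6   12.3] t 17.95 yaw 92.2 w 61.5
(453, -306, 120, 92.3) [0.01, 0.04, -2.69] [-0.0, 0.001, -0.002]
(510, -140, 140, 92) [-1.59, 4.09, -0.5] [0.0, 0.0, 0.005]
(530, 70, 140, 93) [-0.68, 5.23, 0.0] [0.0, 0.0, -0.017]
(500, 250, 130, 103) [0.51, 4.53, 0.25] [0.0, 0.0, -0.175]
(485, 323, 80, 103.6) [-0.05, 1.86, 1.25] [0.0, 0.0, -0.01]
```

```bash
python3 -m crank '[[[0,0,-0.2],[0,0,0],50],[[0,0,-0.7],[0,0,0],50],[[0,0,-1.4],[0,0,0],50],[[0,0,-2.1],[0,0,0],50],[[0,0,-2.7],[0,0,0],50]]'
python3 -m crank '[[[-0.3,0.7,-0.1],[0,0,0],50],[[-0.6,1.6,-0.2],[0,0,0],50],[[-1,2.5,-0.4],[0,0,0],50],[[-1.3,3.3,-0.5],[0,0,0],50],[[-1.6,4.1,-0.5],[0,0,0],50]]'
python3 -m crank '[[[-0.1,1,0],[0,0,0],50],[[-0.3,2,0],[0,0,0],50],[[-0.4,3.1,0],[0,0,0],50],[[-0.55,4.2,0],[0,0,-0.01],50],[[-0.7,5.2,0],[0,0,-0.017],50]]'
python3 -m crank '[[[0.1,1,0],[0,0,-0.03],50],[[0.2,2,0],[0,0,-0.07],50],[[0.3,3,0],[0,0,-0.11],50],[[0.4,3.9,0.1],[0,0,-0.15],50],[[0.5,4.5,0.25],[0,0,-0.175],50]]'
python3 -c "
from h import *
plan((485,323,80,103.6),(485,323,30,103.6),(485,323,17.5,103.6))"
```

```text
time: 18.45
position: [0.453, -0.3074, 0.1217]
eef_rot: [[-0.999, -0.038, 0.0], [-0.038, 0.999, -0.0], [-0.0, -0.0, -1.0]]
wrist_force: [0.8, -0.1, -0.6]
width: 0.0623
finger_force: 25.0
time: 18.95
position: [0.5113, -0.1397, 0.141]
eef_rot: [[-0.999, -0.038, 0.001], [-0.038, 0.999, -0.0], [-0.001, -0.0, -1.0]]
wrist_force: [0.5, -0.6, -1.8]
width: 0.0615
finger_force: 25.0
time: 19.45
position: [0.5305, 0.07, 0.1404]
eef_rot: [[-0.998, -0.056, 0.0], [-0.056, 0.998, 0.0], [-0.0, 0.0, -1.0]]
wrist_force: [0.7, 0.3, -2.0]
width: 0.062
finger_force: 25.0
time: 19.95
position: [0.5003, 0.2496, 0.1305]
eef_rot: [[-0.973, -0.232, 0.001], [-0.232, 0.973, 0.001], [-0.001, 0.001, -1.0]]
wrist_force: [-0.5, 1.2, -1.2]
width: 0.0617
finger_force: 25.0
at [500.3 249.6 130.5] t 19.95 yaw 103.4 w 61.7
(485, 323, 80, 103.6) [-0.05, 1.87, 1.27] [0.001, 0.001, -0.003]
(485, 323, 30, 103.6) [0.0, 0.0, 1.25] [0.0, 0.0, 0.0]
(485, 323, 17.5, 103.6) [0.0, 0.0, 0.31] [0.0, 0.0, 0.0]
```

```bash
python3 -m crank '[[[0,0.6,0.2],[0,0,0],50],[[0,1.2,0.5],[0,0,0],50],[[-0.05,1.87,0.9],[0,0,0],50],[[-0.05,1.87,1.27],[0,0,0],50],[[-0.05,1.87,1.27],[0,0,0],50]]'
python3 -m crank '[[[0,0,0],[0,0,0],50],[[0,0,0.3],[0,0,0],50],[[0,0,0.7],[0,0,0],50],[[0,0,1],[0,0,0],50],[[0,0,1],[0,0,0],50]]'
python3 -c "
from h import *
plan((485,322.5,17,103.6))"
```

```text
time: 20.45
position: [0.4844, 0.3199, 0.0778]
eef_rot: [[-0.973, -0.23, -0.002], [-0.23, 0.973, -0.002], [0.003, -0.001, -1.0]]
wrist_force: [-0.8, -0.3, -0.9]
width: 0.0619
finger_force: 25.0
time: 20.95
position: [0.4853, 0.3188, 0.0376]
eef_rot: [[-0.974, -0.228, -0.002], [-0.228, 0.974, -0.001], [0.002, -0.001, -1.0]]
wrist_force: [-0.5, -0.7, -1.8]
width: 0.0619
finger_force: 25.0
at [485.3 318.8  37.6] t 20.95 yaw 103.2 w 61.9
(485, 322.5, 17, 103.6) [-0.01, 0.09, 0.52] [-0.001, -0.002, -0.008]
```

```bash
python3 -m crank '[[[0,0.09,0.15],[0,0,-0.008],50],[[0,0.09,0.3],[0,0,-0.008],50],[[0,0.09,0.45],[0,0,-0.008],50],[[0,0.09,0.53],[0,0,-0.008],50],[[0,0.09,0.53],[0,0,-0.008],50]]'
python3 -m crank '[[[0,0,0],[0,0,0],50],[[0,0,0],[0,0,0],93],[[0,0,0],[0,0,0],93],[[0,0,0],[0,0,0],93],[[0,0,0],[0,0,0],93]]'
python3 -m crank '[[[0,0,0],[0,0,0],93],[[0,0,-0.7],[0,0,0],93],[[0,0,-1.5],[0,0,0],93],[[0,0,-2.3],[0,0,0],93],[[0,0,-3],[0,0,0],93]]'
python3 - <<'E'
from h import *
for cam in('top','scene'):
    c=cams.capture(cam);W=cloud(c)
    for n,lo,hi in(('rack_black',.025,.042),('rack_red',.023,.042),('lid',.026,.037),('lid',.009,.016),('pot',.04,.05)):
        for d in finder.outline_of(cam,n)[:3]:
            p=W[d['region']];p=p[(p[:,2]>lo)&(p[:,2]<hi)]
            if len(p)>9 and d['p']>.3: print(cam,n,round(d['p'],2),rect(p[:,:2]),np.round(np.median(p[:,2]),3))
    cv2.imwrite(f'pics/{cam}4.png',c['frame'][:,:,::-1])
plan((560,100,140,90),(690,-60,120,74),(699,-80,60,74),(699,-80,16,74))
E
```

```text
time: 21.45
position: [0.4848, 0.3231, 0.0174]
eef_rot: [[-0.972, -0.236, -0.001], [-0.236, 0.972, -0.001], [0.001, -0.0, -1.0]]
wrist_force: [0.1, -0.2, -0.8]
width: 0.0617
finger_force: 25.0
time: 21.95
position: [0.4851, 0.3233, 0.018]
eef_rot: [[-0.972, -0.236, 0.0], [-0.236, 0.972, 0.0], [-0.0, 0.0, -1.0]]
wrist_force: [-0.3, 0.0, -0.0]
width: 0.0893
finger_force: 0.0
time: 22.45
position: [0.485, 0.3233, 0.1394]
eef_rot: [[-0.972, -0.236, 0.0], [-0.236, 0.972, 0.0], [-0.0, 0.0, -1.0]]
wrist_force: [-0.1, -0.4, -0.5]
width: 0.0933
finger_force: 0.0
top rack_black 0.79 [519.  101.6  96.2  62.7 -17.4] 0.032
top rack_red 0.57 [452.1 316.7  65.1  63.5  13.7] 0.032
top lid 0.92 [698.5 -78.9  41.2  11.9 -15.5] 0.032
top lid 0.73 [518.9 101.6  96.2  62.8 -17.5] 0.032
top lid 0.92 [697.9 -79.6  65.4  62.7   0.7] 0.013
top pot 0.95 [ 443.4 -436.1   77.    72.5  -74.2] 0.045
top pot 0.95 [ 590.7 -333.5   75.6   75.5   77.9] 0.046
top pot 0.89 [ 5.243e+02 -1.051e+02  5.750e+01  5.710e+01  1.000e-01] 0.045
scene rack_black 0.74 [520.   97.3 103.1  63.  -18.3] 0.034
scene lid 0.58 [699.6 -83.4  44.8  12.6 -16.2] 0.034
scene lid 0.58 [700.  -82.5  65.9  65.6 -26.9] 0.014
scene pot 0.94 [ 446.3 -441.8   79.5   77.9  -36.4] 0.045
scene pot 0.73 [ 594.5 -342.8   80.1   76.1    1.3] 0.045
scene pot 0.72 [ 526.7 -109.5   62.3   57.1  -24.2] 0.045
at [484.7 323.1 137.1] t 23.05 yaw 103.7 w 93.0
(560, 100, 140, 90) [-0.51, -5.87, -0.07] [-0.001, -0.001, 0.238]
(690, -60, 120, 74) [-3.25, -4.0, 0.5] [0.0, 0.0, 0.279]
(699, -80, 60, 74) [-0.35, -0.42, 1.5] [0.0, 0.0, 0.0]
(699, -80, 16, 74) [0.0, 0.0, 1.1] [0.0, 0.0, 0.0]
```

View pics/scene4.png

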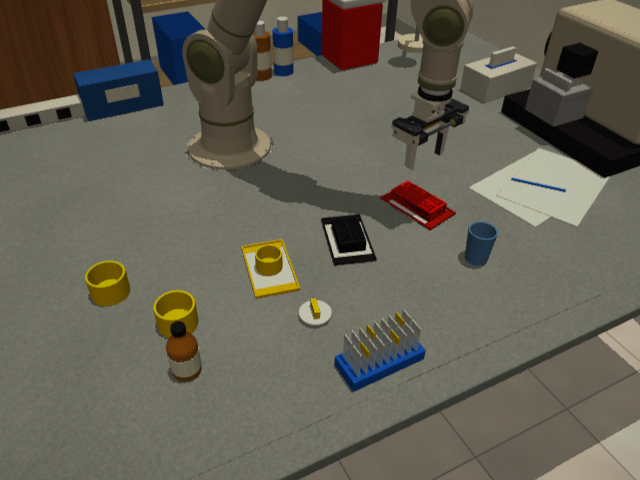

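The red rack lies in the red tray (418,202), the pot is at (268,260) and the lid at (315,312), undisturbed. Lid target from both cameras: (699.5,-81), fin at -16°.

```bash
python3 -m crank '[[[-0.1,-1.1,-0.1],[0,0,0.05],93],[[-0.2,-2.3,-0.1],[0,0,0.1],93],[[-0.3,-3.5,-0.1],[0,0,0.15],93],[[-0.4,-4.7,-0.1],[0,0,0.2],93],[[-0.5,-5.8,-0.1],[0,0,0.238],93]]'
python3 -m crank '[[[-0.6,-0.8,0.1],[0,0,0.06],60],[[-1.3,-1.6,0.2],[0,0,0.12],40],[[-2,-2.4,0.3],[0,0,0.18],40],[[-2.6,-3.2,0.4],[0,0,0.24],40],[[-3.25,-4,0.5],[0,0,0.279],40]]'
python3 -c "
from h import *
plan((699.5,-81,60,74),(699.5,-81,16,74))"
```

```text
time: 23.55
position: [0.5596, 0.1003, 0.1417]
eef_rot: [[-1.0, 0.002, -0.0], [0.002, 1.0, -0.0], [0.0, -0.0, -1.0]]
wrist_force: [0.6, 0.4, -0.1]
width: 0.0929
finger_force: 0.0
time: 24.05
position: [0.6899, -0.0588, 0.1213]
eef_rot: [[-0.961, 0.277, -0.001], [0.277, 0.961, 0.0], [0.001, -0.0, -1.0]]
wrist_force: [-0.3, 0.1, 0.1]
width: 0.0575
finger_force: 0.0
at [689.9 -58.8 121.3] t 24.05 yaw 73.9 w 57.5
(699.5, -81, 60, 74) [-0.39, -0.47, 1.53] [-0.0, -0.001, -0.002]
(699.5, -81, 16, 74) [0.0, 0.0, 1.1] [0.0, 0.0, 0.0]
```

```bash
python3 -m crank '[[[-0.2,-0.2,0.3],[0,0,0],40],[[-0.39,-0.47,0.6],[0,0,0],40],[[-0.39,-0.47,1],[0,0,0],40],[[-0.39,-0.47,1.4],[0,0,0],40],[[-0.39,-0.47,1.53],[0,0,0],40]]'
python3 - <<'E'
from h import *
c=cams.capture('wrist');cv2.imwrite('pics/w5.png',c['frame'][:,:,::-1])
plan((699.5,-81,16.5,74))
E
```

```text
time: 24.55
position: [0.6972, -0.0778, 0.058]
eef_rot: [[-0.962, 0.273, -0.004], [0.273, 0.962, 0.001], [0.004, 0.0, -1.0]]
wrist_force: [-1.2, 0.0, -0.3]
width: 0.0401
finger_force: 0.0
at [697.4 -77.9  58.1] t 24.6 yaw 74.1 w 40.3
(699.5, -81, 16.5, 74) [-0.07, -0.06, 1.04] [-0.0, -0.004, 0.003]
```

View pics/w5.png

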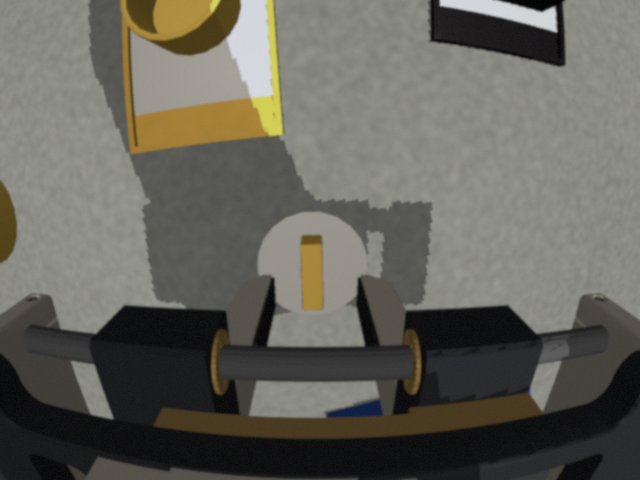

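The fin (column 312) is parallel to the fingers and within 2–3 mm of their midline (about 317), so I descend and grip.

```bash
python3 -m crank '[[[-0.07,-0.06,0.2],[0,0,0],40],[[-0.07,-0.06,0.5],[0,0,0],40],[[-0.07,-0.06,0.8],[0,0,0],40],[[-0.07,-0.06,1.04],[0,0,0],40],[[-0.07,-0.06,1.04],[0,0,0],40]]'
python3 -m crank '[[[0,0,0],[0,0,0],5],[[0,0,0],[0,0,0],5],[[0,0,0],[0,0,0],5],[[0,0,0],[0,0,0],5],[[0,0,0],[0,0,0],5]]' 20
python3 -c "
from h import *
plan()"
```

```text
time: 25.1
position: [0.7, -0.0827, 0.0172]
eef_rot: [[-0.961, 0.275, -0.003], [0.275, 0.961, 0.0], [0.003, -0.0, -1.0]]
wrist_force: [-0.7, 0.0, -0.1]
width: 0.0402
finger_force: 0.0
time: 25.6
position: [0.7014, -0.0828, 0.0195]
eef_rot: [[-0.961, 0.275, 0.001], [0.275, 0.961, 0.0], [-0.001, 0.0, -1.0]]
wrist_force: [0.7, -0.2, 2.5]
width: 0.0121
finger_force: 20.0
at [701.4 -82.8  19.5] t 25.6 yaw 74.0 w 12.1
```

```bash
python3 -m crank '[[[0,0,-0.3],[0,0,0],5],[[0,0,-0.8],[0,0,0],5],[[0,0,-1.3],[0,0,0],5],[[0,0,-1.8],[0,0,0],5],[[0,0,-2.3],[0,0,0],5]]'
python3 -c "
from h import *
c=cams.capture('scene');W=cloud(c)
for n in('lid','pot'):
  for d in finder.outline_of('scene',n)[:3]:
    p=W[d['region']];print(n,round(d['p'],2),np.round(np.array(d['box'])*[640,480,640,480]),np.round(np.nanmedian(p,0),3))
    if n=='lid':
      zt=np.nanpercentile(p[:,2],97);print(zt)
      for q in(p[p[:,2]>zt-.008],p[(p[:,2]>zt-.026)&(p[:,2]<zt-.016)]):
        if len(q)>9:print(rect(q[:,:2]))
plan((526,-107,112,74))"
```

```text
time: 26.1
position: [0.701, -0.083, 0.1127]
eef_rot: [[-0.961, 0.275, 0.0], [0.275, 0.961, -0.0], [-0.0, 0.0, -1.0]]
wrist_force: [-0.6, 0.6, 0.2]
width: 0.0117
finger_force: 20.0
lid 0.78 [297. 264.  36.  27.] [ 0.71  -0.093  0.108]
0.12918700494584384
[703.1 -84.5  35.9  25.6 -55.7]
[704.3 -90.1  63.9  54.   55.3]
pot 0.8 [ 86. 259.  43.  46.] [ 0.458 -0.443  0.036]
pot 0.77 [255. 245.  26.  30.] [ 0.543 -0.116  0.028]
pot 0.6 [153. 285.  42.  51.] [ 0.576 -0.336  0.038]
at [701.9 -83.  113.1] t 26.25 yaw 74.0 w 11.8
(526, -107, 112, 74) [4.06, -1.79, 0.01] [0.001, 0.003, 0.0]
```

```bash
python3 -m crank '[[[0.8,-0.35,0],[0,0,0],5],[[1.6,-0.7,0],[0,0,0],5],[[2.4,-1,0],[0,0,0],5],[[3.2,-1.4,0],[0,0,0],5],[[4,-1.8,0],[0,0,0],5]]'
python3 -m crank '[[[0,0,0],[0,0,0],5],[[0,0,0.3],[0,0,0],5],[[0,0,0.7],[0,0,0],5],[[0,0,0.9],[0,0,0],5],[[0,0,0.9],[0,0,0],5]]'
python3 - <<'E'
from h import *
plan((528.4,-107.9,72,74))
c=cams.capture('scene');a=c['frame'][200:320,180:340,::-1];cv2.imwrite('pics/s6.png',cv2.resize(a,None,fx=4.5,fy=4.5,interpolation=2))
E
```

```text
time: 26.75
position: [0.5255, -0.108, 0.1104]
eef_rot: [[-0.961, 0.275, -0.001], [0.275, 0.961, 0.0], [0.001, -0.0, -1.0]]
wrist_force: [0.3, -0.7, -0.2]
width: 0.0118
finger_force: 20.0
time: 27.25
position: [0.5275, -0.1076, 0.0732]
eef_rot: [[-0.962, 0.275, -0.002], [0.275, 0.962, 0.0], [0.002, -0.0, -1.0]]
wrist_force: [0.1, -0.2, -0.3]
width: 0.0119
finger_force: 20.0
at [ 527.5 -107.6   73.2] t 27.25 yaw 74.1 w 11.9
(528.4, -107.9, 72, 74) [-0.02, -0.0, 0.03] [-0.0, -0.002, 0.001]
```

View pics/s6.png

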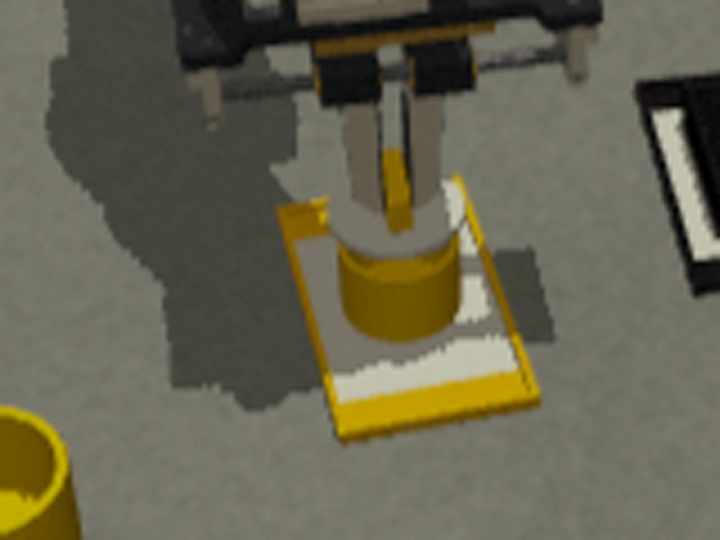

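In the hover view the lid spans columns 328–468 (centre 398) and the pot 340–462 (centre 401). That is about 1.5 mm off, within the fit, so I lower.

```bash
python3 -m crank '[[[-0.02,0.02,0.1],[0,0,0],5],[[-0.02,0.02,0.15],[0,0,0],5],[[-0.02,0.02,0.2],[0,0,0],5],[[-0.02,0.02,0.25],[0,0,0],5],[[-0.02,0.02,0.25],[0,0,0],5]]'
python3 -m crank '[[[0,0,0.05],[0,0,0],5],[[0,0,0.08],[0,0,0],5],[[0,0,0.1],[0,0,0],5],[[0,0,0.11],[0,0,0],5],[[0,0,0.11],[0,0,0],5]]'
```

```text
time: 27.8
position: [0.5284, -0.1075, 0.065]
eef_rot: [[-0.961, 0.275, -0.0], [0.275, 0.961, -0.0], [0.0, -0.0, -1.0]]
wrist_force: [0.0, -0.4, -0.2]
width: 0.0122
finger_force: 20.0
time: 28.3
position: [0.5284, -0.1075, 0.0606]
eef_rot: [[-0.961, 0.275, -0.0], [0.275, 0.961, -0.0], [0.0, -0.0, -1.0]]
wrist_force: [-0.1, -0.4, -0.8]
width: 0.012
finger_force: 20.0
```

```bash
python3 -m crank '[[[0,0,0.03],[0,0,0],5],[[0,0,0.06],[0,0,0],5],[[0,0,0.07],[0,0,0],5],[[0,0,0.07],[0,0,0],5],[[0,0,0.07],[0,0,0],5]]'
python3 -m crank '[[[0,0,0],[0,0,0],30],[[0,0,0],[0,0,0],40],[[0,0,0],[0,0,0],40],[[0,0,0],[0,0,0],40],[[0,0,0],[0,0,0],40]]'
python3 -m crank '[[[0,0,-0.5],[0,0,0],40],[[0,0,-1.2],[0,0,0],40],[[0,0,-2],[0,0,0],40],[[0,0,-2.8],[0,0,0],40],[[0,0,-3],[0,0,0],40]]'
python3 -m crank '[[[0,1.1,0],[0,0,0],40],[[0,2.2,0],[0,0,0],40],[[0,3.3,0],[0,0,0],40],[[0,4.4,0],[0,0,0],40],[[0,5,0],[0,0,0],40]]'
python3 - <<'E'
from h import *
for cam in('top','scene'):
    c=cams.capture(cam);W=cloud(c)
    a=c['frame'][200:320,180:340] if cam=='scene' else c['frame'][215:335,280:440]
    cv2.imwrite(f'pics/{cam}7.png',cv2.resize(a[:,:,::-1],None,fx=4.5,fy=4.5,interpolation=2))
    for d in finder.outline_of(cam,'lid')[:2]:
        p=W[d['region']];q=p[(p[:,2]>.044)&(p[:,2]<.056)];f=p[p[:,2]>.062]
        if len(q)>20 and len(f)>4: print(cam,rect(q[:,:2]),np.nanmedian(q[:,2]),rect(f[:,:2]),np.nanpercentile(f[:,2],90))
E
```

```text
time: 28.8
position: [0.5285, -0.1075, 0.0578]
eef_rot: [[-0.961, 0.275, 0.0], [0.275, 0.961, -0.0], [-0.0, -0.0, -1.0]]
wrist_force: [-0.2, 0.1, 0.3]
width: 0.012
finger_force: 20.0
time: 29.3
position: [0.5285, -0.1075, 0.0579]
eef_rot: [[-0.961, 0.275, 0.0], [0.275, 0.961, -0.0], [-0.0, 0.0, -1.0]]
wrist_force: [-1.2, 0.1, 0.3]
width: 0.0392
finger_force: 0.0
time: 29.8
position: [0.5297, -0.1078, 0.1809]
eef_rot: [[-0.961, 0.275, 0.005], [0.275, 0.961, -0.001], [-0.005, 0.001, -1.0]]
wrist_force: [-0.2, -0.1, -0.0]
width: 0.0399
finger_force: 0.0
time: 30.3
position: [0.5837, 0.0891, 0.177]
eef_rot: [[-0.962, 0.272, -0.0], [0.272, 0.962, 0.001], [0.001, 0.001, -1.0]]
wrist_force: [-0.8, 0.3, 0.0]
width: 0.0402
finger_force: 0.0
top [ 524.8 -105.    66.5   64.7  -87.3] 0.050784345131556774 [ 524.9 -104.9   40.    11.7  -16.4] 0.07376308048178515
scene [ 525.9 -110.1   69.6   64.3   13. ] 0.05257580256385385 [ 525.8 -109.1   43.3   11.9  -16.3] 0.07453991321552357
```

View pics/scene7.png

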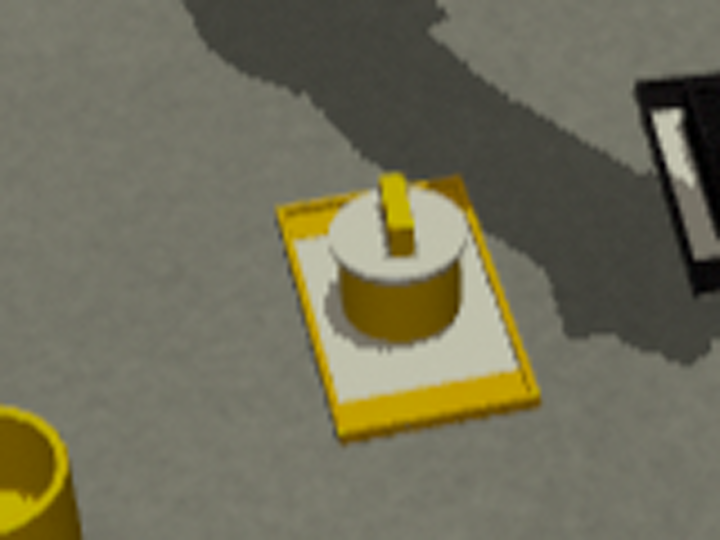

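View pics/top7.png

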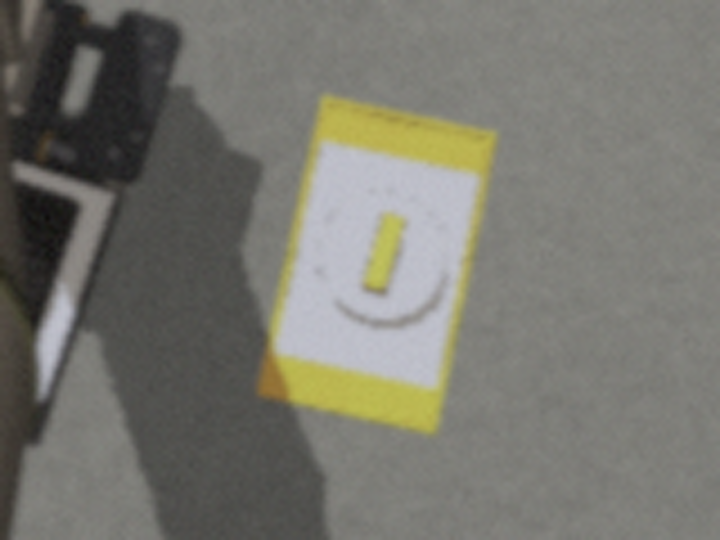

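The lid sits level and centred on the pot (scene crop (398,235) over (401,290)), with its disc top at about 51 mm as required. The robot is clear, so I hand in.

```bash
python3 -c "
from workcell import bot
print(bot.finish_job())"
```

```text
the job is handed in; nothing more can be done
None
```

The pot and both racks are in the trays of their own colour, the lid is fully home on the pot, everything is released, and I handed the job in at about 31 s; no verdict came back.

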